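Snap the lid onto the washed biscuit tub

ROBOT

A 6-joint arm with a two-finger parallel gripper is mounted at the origin on the work surface. World frame = base frame: x ahead of the robot, y to its left, z up, the work surface at z = 0. Lengths are in m, angles in degrees, forces in N, time in s.
With the tool pointing down it reaches from about 0.375 to 0.9 m from the base axis. Payload 3.1 kg.
Tool frame: the origin (TCP) lies midway between the tips of the shut fingers; the grasp point (between the pads) lies bot.hold_point_z behind it (bot.hold_point_z is the distance from the TCP to the grasp point, in m); z points along the fingers, y is the direction in which the jaws open and shut (so a half turn about z gives the same grasp; the last joint's range is limited). The gripper opens to 87 mm and grips with 3 to 60 N. Pads are 19 mm wide; open, the fingers measure 117 mm over their backs; the gripper's body (75 mm by 190 mm) begins 51 mm behind the grasp point.
Start: joints at [58.012, 30.224, 82.088, -0, 67.689, -10.227], TCP at [0.232, 0.58, 0.196] pointing down, gripper open.
Joint ranges: [-176.69, 176.69], [-43.24, 126.21], [12.49, 139.97], [-82, 262], [0, 151.66], [-163.58, 163.58]. Speed limits (degrees/s): [159.86, 159.86, 180, 180, 180, 180].

INTERFACE

Orientations are given as a 3x3 rotation matrix whose columns are the frame's x, y, z axes.
In Python, from rig import bot, vision, order gives the robot as it stands. The module is installed in compiled form; this text tells all that it offers.
- The arm moves only by the tool move_arm, never from a script. Its argument "moves" is a list of rows, each an object of numbers: "hand": the finger opening in mm, from 0 to 87; "x", "y", "z": the shift along the tool's x, y, z in units of 25 mm (1.0 is 25 mm); "wx", "wy", "wz": the turn, a rotation vector about the tool's x, y, z in degrees. In form: [{"hand": .., "x": .., "y": .., "z": .., "wx": .., "wy": .., "wz": ..}, ...]. A call has 1 to 20 rows; each row shifts and turns the commanded pose from where the row before left it, along the tool's axes as they then stand; what a row does not reach is not made up. A row lasts 1/10 s, in which the tool goes at most 50 mm and 8.59 degrees, less where a joint would pass 70% of its speed; a pose out of reach is approached as far as the arm can. A call is refused whole if a number of a shift passes 1 or a number of a turn 8.59, either way. A call with a gripper value outside its range is refused whole. The fingers move at their own pace and stop on an object; the grip force is fixed at half the most. Time passes only in rows, so rows that do not move let the fingers close. It gives the time, the measured TCP pose, the force and the opening at its end, in the units of the state.
- bot.read_state(): the state, without advancing time (a new reading comes with each control period).
- vision.capture(name): name is "side" or "top"; returns a dict with "image" (480x640x3 uint8, red, green, blue), "z_map" (480x640 float32, m along the optical axis (not along the pixel's ray), 0 where there is no reading), "fx", "fy", "cx", "cy" (pixels), "pose" (4x4, takes a point from camera to world coordinates). Camera axes: x right, y down, z forward; pixel columns grow to the right and rows downward; lengths in m; the calibration is good to about 2 mm. A picture is of the moment at which its call begins.
- order.hand_in(): hands the job in, once; it reports no verdict.
The state is a dict: "time_s": time; "joint_positions": joint angles; "qvel": joint speeds; "tau": joint torques, N m; "position": TCP position; "tcp_rot": TCP orientation; "force": force on the tool from outside, world axes, zero at the start; "moment": the same for the moment, N m; "opening": opening from 0.0 (shut) to 1.0 (fully open).
Only numpy, scipy, OpenCV 4.12 (cv2) and the standard library are available. Lean on these libraries where they do the work, as an engineer would, in place of code of your own. Each camera call takes 0.05 s, during which the arm holds its last target.

TASK

At the cat shelter's wash counter a washed biscuit tub stands open in its steel drip tray, with a white spring clip at each short end. Take the lid that fits it, the larger of the two loose orange lids lying on the counter, by its grip, set it on the tub and press it straight down until both clips snap over its edges and it sits fully home; then let go of it.

Things in the scene. Friction and masses are not known exactly. Their poses are not given: they have to be found in the camera images.
- lid_grip (a point): Centre of the grip fin of the larger of two loose orange lids (plate 150 x 122 x 5 mm; the wrong one is 105 x 75). Fin: 60 mm along x, 16 thick along y (pinch here), 44 tall; this point is 22 mm below its top, 22 above the plate's top, 27 above its underside. Below the plate a tapered plug, 14 deep, 122 x 79 narrowing to 108 x 65 mm. x along the long side, z up; same either way round; 90 g.
- tub_rim (a point): Centre of the mouth of the open orange tub, level with its rim, 76 mm above the counter. Tub 140 (x) x 105 (y) mm outside, walls 4 mm, fixed in a 210 x 130 mm steel drip tray. x along its long side towards clip_a, z up. Fully home, the lid's plate lies on the rim, long side along x, its grip point 27 mm above this point.
- clip_a (a joint): White spring clip, 40 mm wide, at the tub's +x end: rad, 0 upright (at rest or snapped over the lid), growing outward, about 0.13 as the lid passes. Its nose reaches 8 mm over a centred lid's edge, 7 mm above the rim; its lead-in slants up and outward to 42 mm above the rim. Pressing the lid past both clips takes about 5 to 15 N.
- clip_b (a joint): The same spring clip at the tub's -x end.

How it is judged:
By the outcome, as a careful person would: the job done as asked, in the order asked, and still so for the second after the job is handed in, with the robot touching nothing.
It also fails if it takes over 40 s, if anything falls off the work surface, if the arm or the gripper's body presses on something with over 40 N, if the wrist force passes 120 N, or if a joint passes its speed limit or range.

## Working session

There is one attempt and no reset: what is moved stays moved. The work goes in short steps, Python scripts to look and compute and a tool call to move; the robot and the scene stay as the last step left them, time stands still between calls to the robot, and variables do not carry over. Pictures are saved under pics/ and viewed, and the job is handed in when it is done.

Besides the shell and the picture viewer there is one more tool, called after "Emit:" in YAML: its name, and indented under it one key for each argument. move_arm: Moves the arm, as the interface text tells. Its arguments: {"type":"object","properties":{"moves":{"type":"array"}},"required":["moves"]}

```bash
mkdir -p pics
python3 - <<'E'
from rig import bot,vision
import cv2,numpy as np
s=bot.read_state();print(s,bot.hold_point_z)
for n in("top","side"):
    c=vision.capture(n);cv2.imwrite(f"pics/{n}0.png",c["image"][:,:,::-1]);np.savez(f"{n}0.npz",**c)
    print(n,c["fx"],c["cx"],c["cy"],np.round(c["pose"],3).tolist())
E
```

```text
{'time_s': 0.0, 'joint_positions': array([ 5.80118263e+01,  3.02778362e+01,  8.21581566e+01, -2.46460251e-03,
        6.76878757e+01, -1.02268159e+01]), 'qvel': array([ 0.04090339, -0.0125158 , -0.08445083,  0.00951702, -0.0812686 ,
        0.04058355]), 'tau': array([-6.95279209e-05, -4.40044141e+01, -1.76590991e+01,  6.31890236e-02,
        5.83882607e-02, -1.69502846e-04]), 'position': array([0.23126194, 0.57977662, 0.19457398]), 'tcp_rot': array([[-9.28741957e-01,  3.70725156e-01, -1.11150752e-03],
       [ 3.70726662e-01,  9.28740169e-01, -1.85472198e-03],
       [ 3.44709585e-04, -2.13462359e-03, -9.99997662e-01]]), 'force': array([-0.46021728,  0.47989837, -0.11415942]), 'moment': array([-0.02095312,  0.02947089,  0.0271743 ]), 'opening': 0.996696160402144} 0.0187
top 552.5882901427186 323.1692959744125 239.337721431521 [[-0.006, -0.989, 0.148, 0.427], [-1.0, 0.007, 0.009, 0.004], [-0.01, -0.148, -0.989, 1.002], [0.0, 0.0, 0.0, 1.0]]
side 567.2165071283134 322.6499745600309 237.29298584063122 [[0.768, -0.32, 0.555, 0.058], [-0.64, -0.4, 0.656, -0.563], [0.012, -0.859, -0.512, 0.532], [0.0, 0.0, 0.0, 1.0]]
```

View pics/top0.png

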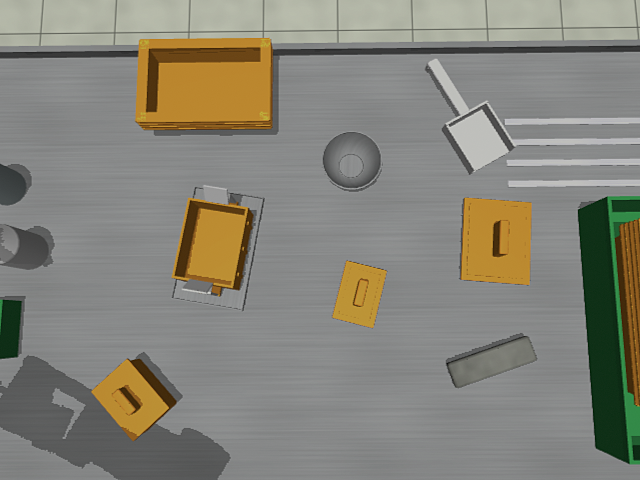

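View pics/side0.png

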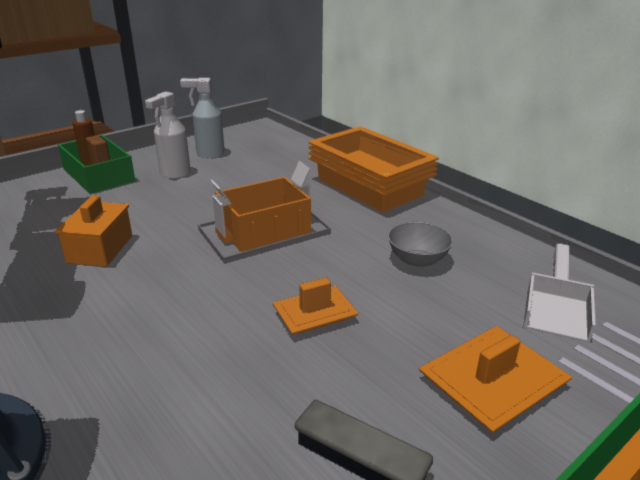

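The top view shows the large lid centred near (496,241) with its fin at (502,238), the small lid at (360,294), and the tub at (212,243) with its clips at (215,194) and (197,287). The arm isn't blocking any of them. Next I'll measure using depth.

```bash
cat > h.py <<'E'
import numpy as np,cv2
def cloud(c):
    z=c["z_map"];v,u=np.mgrid[:480,:640]
    P=np.stack([(u-c["cx"])/c["fx"]*z,(v-c["cy"])/c["fy"]*z,z],-1)
    W=P@c["pose"][:3,:3].T+c["pose"][:3,3]; W[z<=0]=np.nan
    return W
def rect(p):
    (c,(w,h),a)=cv2.minAreaRect((p[:,:2]*1000).astype(np.float32))
    b=cv2.boxPoints((c,(w,h),a)); e=[b[1]-b[0],b[2]-b[1]]; l=max(e,key=np.linalg.norm)
    return np.round(c,1),round(max(w,h),1),round(min(w,h),1),round((np.degrees(np.arctan2(l[1],l[0]))+90)%180-90,2)
E
python3 - <<'E'
from h import *
for n in("top","side"):
    c=np.load(n+"0.npz");W=cloud(c);I=c["image"].astype(int)
    org=(I[...,0]>I[...,2]+60)&(I[...,0]>90)
    X,Y,Z=W[...,0],W[...,1],W[...,2]
    # rough centres from the top image
    if n=="top":
        lc=W[270,496,:2];tc=W[243,212,:2]
        print("lid",W[270,480],W[238,502],"tub floor",W[243,212],"counter",W[330,300])
    d=np.hypot(X-lc[0]-.04,Y-lc[1]); t=np.hypot(X-tc[0],Y-tc[1])
    for name,m in (("plate",org&(d<.13)&(Z>.010)&(Z<.028)),("finTop",org&(d<.13)&(Z>.056)&(Z<.07)),("fin",org&(d<.13)&(Z>.03)&(Z<.07)),
                   ("rim",org&(t<.12)&(Z>.070)&(Z<.082)),):
        p=W[m]
        if len(p)>20: print(n,name,len(p),rect(p),"zmed",np.median(p[:,2]).round(4), "zmax",p[:,2].max().round(4))
    m=(t<.14)&(Z>.084)&(Z<.13)
    p=W[m];print(n,"clips",len(p))
    for sgn in(1,-1):
        q=p[sgn*(p[:,0]-tc[0])>0]
        if len(q)>5:print(sgn,q.mean(0).round(4),rect(q),q[:,2].max())
E
```

```text
lid [ 0.5174492  -0.26538744  0.02038572] [ 0.56838233 -0.29424017  0.06200137] tub floor [0.57088628 0.21493511 0.01041459] counter [4.13852448e-01 5.54919921e-02 1.49097519e-04]
top plate 5086 (array([ 570.9, -297.9]), 150.4, 122.9, np.float32(-4.86)) zmed 0.0195 zmax 0.0254
top finTop 330 (array([ 570.8, -297.4]), 59.5, 16.8, np.float32(-3.71)) zmed 0.0625 zmax 0.0671
top fin 340 (array([ 570.6, -297.4]), 60.0, 16.8, np.float32(-3.71)) zmed 0.0624 zmax 0.0671
top rim 610 (array([563.3, 204.5]), 140.2, 106.0, np.float32(-9.86)) zmed 0.0763 zmax 0.0811
top clips 725
1 [0.6391 0.1898 0.103 ] (array([639.2, 190.4]), 40.7, 20.6, np.float32(79.57)) 0.12123349209190404
-1 [0.4863 0.2158 0.1032] (array([487. , 217.2]), 41.0, 20.5, np.float32(80.29)) 0.12108051811929266
side plate 7169 (array([ 570.4, -298.9]), 152.9, 123.2, np.float32(-4.85)) zmed 0.019 zmax 0.028
side finTop 517 (array([ 570.2, -299.5]), 61.8, 16.9, np.float32(-5.19)) zmed 0.0619 zmax 0.0643
side fin 1091 (array([ 570. , -299.6]), 61.9, 17.2, np.float32(-5.53)) zmed 0.0548 zmax 0.0643
side rim 643 (array([562.9, 202.3]), 141.5, 109.7, np.float32(-10.52)) zmed 0.0737 zmax 0.0774
side clips 487
1 [0.6383 0.1873 0.0997] (array([638.6, 190.5]), 46.1, 21.8, np.float32(79.71)) 0.11827073171216729
-1 [0.4836 0.2124 0.0939] (array([485.7, 215. ]), 48.4, 18.6, np.float32(81.7)) 0.1182631616207766
```

Run:
```python
import cv2
a=cv2.imread("pics/top0.png");b=cv2.imread("pics/side0.png")
x=cv2.resize(a[180:315,150:285],(400,400),interpolation=2);y=cv2.resize(b[150:270,190:340],(400,400*120//150),interpolation=2)
z=cv2.resize(a[180:300,440:560],(400,400),interpolation=2)
import numpy as np
y=cv2.copyMakeBorder(y,0,80,0,0,cv2.BORDER_CONSTANT)
cv2.imwrite("pics/crop1.png",np.hstack([x,y]))
cv2.imwrite("pics/crop2.png",z)
```

```text
(no output)
```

View pics/crop1.png

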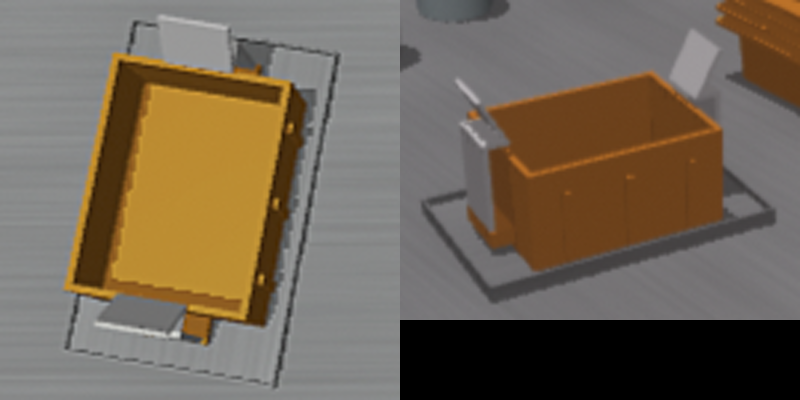

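View pics/crop2.png

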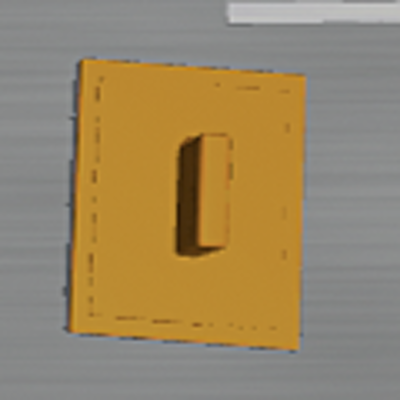

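Both cameras agree on the lid at (0.5705, -0.2984), yaw about -4.9°, and the tub at (0.563, 0.2035), yaw about -10°. The offset between lid and tub matches within 0.5 mm. I'll move over the lid now.

Emit:
move_arm:
  moves:
    - {"hand": 87, "wz": -8.5}
    - {"hand": 87, "wz": -8.5}
    - {"hand": 87, "x": -0.8, "y": -1}
    - {"hand": 87, "x": -0.8, "y": -1}
    - {"hand": 87, "x": -0.8, "y": -1}
    - {"hand": 87, "x": -0.8, "y": -1}
    - {"hand": 87, "x": -0.8, "y": -1}
    - {"hand": 87, "x": -0.8, "y": -1}
    - {"hand": 87, "x": -0.8, "y": -1}
    - {"hand": 87, "x": -0.8, "y": -1}
    - {"hand": 87, "x": -0.8, "y": -1}
    - {"hand": 87, "x": -0.8, "y": -1}
    - {"hand": 87, "x": -0.8, "y": -1}
    - {"hand": 87, "x": -0.8, "y": -1}
    - {"hand": 87, "x": -0.8, "y": -1}
    - {"hand": 87, "x": -0.8, "y": -1}
    - {"hand": 87, "x": -0.8, "y": -1}
    - {"hand": 87, "x": -0.8, "y": -1}
    - {"hand": 87, "x": -0.8, "y": -1}
    - {"hand": 87, "x": -0.8, "y": -1}

```text
schema error: expected keys hand, x, y, z, wx, wy, wz
```

Emit:
move_arm:
  moves:
    - {"hand": 60, "x": -0.13, "y": -1}
    - {"hand": 60, "x": -0.13, "y": -1}
    - {"hand": 60, "x": -0.13, "y": -1}
    - {"hand": 60, "x": -0.13, "y": -1}
    - {"hand": 60, "x": -0.13, "y": -1}
    - {"hand": 60, "x": -0.13, "y": -1}
    - {"hand": 60, "x": -0.13, "y": -1}
    - {"hand": 60, "x": -0.13, "y": -1}
    - {"hand": 60, "x": -0.13, "y": -1}
    - {"hand": 60, "x": -0.13, "y": -1}
    - {"hand": 60, "x": -0.13, "y": -1}
    - {"hand": 60, "x": -0.13, "y": -1}
    - {"hand": 60, "x": -0.13, "y": -1}
    - {"hand": 60, "x": -0.13, "y": -1}
    - {"hand": 60, "x": -0.13, "y": -1}
    - {"hand": 60, "x": -0.11, "y": -0.87}
    - {"hand": 60}
    - {"hand": 60}

```text
schema error: expected keys hand, x, y, z, wx, wy, wz
```

```bash
cat >> h.py <<'E'
def delta(s,tgt,yaw):
    """units & deg in tool axes from measured pose to target"""
    R=s["tcp_rot"]; d=np.array(tgt)-s["position"]
    y=np.degrees(np.arctan2(R[1,0],R[0,0])); dy=(yaw-y+90)%180-90
    print("pos",s["position"].round(4),"yaw",round(y,2),"tilt",R[:,2].round(4),"F",s["force"].round(2),"M",s["moment"].round(2),"open",round(s["opening"]*87,1),"t",s["time_s"])
    print("tool units",(R.T@d/.025).round(3),"wz",round(-dy,2))
E
python3 - <<'E'
from h import *
from rig import bot
delta(bot.read_state(),[.5705,-.2984,.022],-4.85)
E
```

```text
pos [0.2313 0.5799 0.1947] yaw 158.24 tilt [-0.001  -0.0016 -1.    ] F [ 0.16 -0.26 -0.73] M [-0.02 -0.03 -0.03] open 87.1 t 0.1
tool units [-25.628 -27.585   6.95 ] wz -16.91
```

All keys are needed in every row.

Emit:
move_arm:
  moves:
    - {"hand": 87, "x": 0, "y": 0, "z": 0, "wx": 0, "wy": 0, "wz": -8.5}
    - {"hand": 87, "x": 0, "y": 0, "z": 0, "wx": 0, "wy": 0, "wz": -8.5}
    - {"hand": 87, "x": -0.8, "y": -1, "z": 0, "wx": 0, "wy": 0, "wz": 0}
    - {"hand": 87, "x": -0.8, "y": -1, "z": 0, "wx": 0, "wy": 0, "wz": 0}
    - {"hand": 87, "x": -0.8, "y": -1, "z": 0, "wx": 0, "wy": 0, "wz": 0}
    - {"hand": 87, "x": -0.8, "y": -1, "z": 0, "wx": 0, "wy": 0, "wz": 0}
    - {"hand": 87, "x": -0.8, "y": -1, "z": 0, "wx": 0, "wy": 0, "wz": 0}
    - {"hand": 87, "x": -0.8, "y": -1, "z": 0, "wx": 0, "wy": 0, "wz": 0}
    - {"hand": 87, "x": -0.8, "y": -1, "z": 0, "wx": 0, "wy": 0, "wz": 0}
    - {"hand": 87, "x": -0.8, "y": -1, "z": 0, "wx": 0, "wy": 0, "wz": 0}
    - {"hand": 87, "x": -0.8, "y": -1, "z": 0, "wx": 0, "wy": 0, "wz": 0}
    - {"hand": 87, "x": -0.8, "y": -1, "z": 0, "wx": 0, "wy": 0, "wz": 0}
    - {"hand": 87, "x": -0.8, "y": -1, "z": 0, "wx": 0, "wy": 0, "wz": 0}
    - {"hand": 87, "x": -0.8, "y": -1, "z": 0, "wx": 0, "wy": 0, "wz": 0}
    - {"hand": 87, "x": -0.8, "y": -1, "z": 0, "wx": 0, "wy": 0, "wz": 0}
    - {"hand": 87, "x": -0.8, "y": -1, "z": 0, "wx": 0, "wy": 0, "wz": 0}
    - {"hand": 87, "x": -0.8, "y": -1, "z": 0, "wx": 0, "wy": 0, "wz": 0}
    - {"hand": 87, "x": -0.8, "y": -1, "z": 0, "wx": 0, "wy": 0, "wz": 0}
    - {"hand": 87, "x": -0.8, "y": -1, "z": 0, "wx": 0, "wy": 0, "wz": 0}
    - {"hand": 87, "x": -0.8, "y": -1, "z": 0, "wx": 0, "wy": 0, "wz": 0}

```text
time_s: 2.1
position: [0.5533, 0.101, 0.1951]
tcp_rot: [[-0.997, 0.083, -0.001], [0.083, 0.997, 0.0], [0.001, 0.0, -1.0]]
force: [0.2, 0.7, 0.1]
opening: 1.001
```

Emit:
move_arm:
  moves:
    - {"hand": 60, "x": -0.13, "y": -1, "z": 0, "wx": 0, "wy": 0, "wz": 0}
    - {"hand": 60, "x": -0.13, "y": -1, "z": 0, "wx": 0, "wy": 0, "wz": 0}
    - {"hand": 60, "x": -0.13, "y": -1, "z": 0, "wx": 0, "wy": 0, "wz": 0}
    - {"hand": 60, "x": -0.13, "y": -1, "z": 0, "wx": 0, "wy": 0, "wz": 0}
    - {"hand": 60, "x": -0.13, "y": -1, "z": 0, "wx": 0, "wy": 0, "wz": 0}
    - {"hand": 60, "x": -0.13, "y": -1, "z": 0, "wx": 0, "wy": 0, "wz": 0}
    - {"hand": 60, "x": -0.13, "y": -1, "z": 0, "wx": 0, "wy": 0, "wz": 0}
    - {"hand": 60, "x": -0.13, "y": -1, "z": 0, "wx": 0, "wy": 0, "wz": 0}
    - {"hand": 60, "x": -0.13, "y": -1, "z": 0, "wx": 0, "wy": 0, "wz": 0}
    - {"hand": 60, "x": -0.13, "y": -1, "z": 0, "wx": 0, "wy": 0, "wz": 0}
    - {"hand": 60, "x": -0.13, "y": -1, "z": 0, "wx": 0, "wy": 0, "wz": 0}
    - {"hand": 60, "x": -0.13, "y": -1, "z": 0, "wx": 0, "wy": 0, "wz": 0}
    - {"hand": 60, "x": -0.13, "y": -1, "z": 0, "wx": 0, "wy": 0, "wz": 0}
    - {"hand": 60, "x": -0.13, "y": -1, "z": 0, "wx": 0, "wy": 0, "wz": 0}
    - {"hand": 60, "x": -0.13, "y": -1, "z": 0, "wx": 0, "wy": 0, "wz": 0}
    - {"hand": 60, "x": -0.11, "y": -0.87, "z": 0, "wx": 0, "wy": 0, "wz": 0}
    - {"hand": 60, "x": 0, "y": 0, "z": 0, "wx": 0, "wy": 0, "wz": 0}
    - {"hand": 60, "x": 0, "y": 0, "z": 0, "wx": 0, "wy": 0, "wz": 0}

```text
time_s: 3.9
position: [0.571, -0.2973, 0.195]
tcp_rot: [[-0.996, 0.084, -0.001], [0.084, 0.996, 0.001], [0.001, 0.001, -1.0]]
force: [0.2, -0.5, -0.1]
opening: 0.693
```

Run:
```python
from h import *
from rig import bot
delta(bot.read_state(),[.5705,-.2984,.022],-4.85)
```

```text
pos [ 0.571  -0.2973  0.195 ] yaw 175.19 tilt [-9.0e-04  1.4e-03 -1.0e+00] F [ 0.17 -0.48 -0.14] M [ 0.02 -0.02 -0.01] open 60.3 t 3.9
tool units [ 0.011 -0.055  6.921] wz 0.04
```

Emit:
move_arm:
  moves:
    - {"hand": 60, "x": 0, "y": -0.04, "z": 1, "wx": 0, "wy": 0, "wz": 0}
    - {"hand": 60, "x": 0, "y": 0, "z": 1, "wx": 0, "wy": 0, "wz": 0}
    - {"hand": 60, "x": 0, "y": 0, "z": 1, "wx": 0, "wy": 0, "wz": 0}
    - {"hand": 60, "x": 0, "y": 0, "z": 1, "wx": 0, "wy": 0, "wz": 0}
    - {"hand": 50, "x": 0, "y": 0, "z": 1, "wx": 0, "wy": 0, "wz": 0}
    - {"hand": 50, "x": 0, "y": 0, "z": 1, "wx": 0, "wy": 0, "wz": 0}
    - {"hand": 50, "x": 0, "y": 0, "z": 0.5, "wx": 0, "wy": 0, "wz": 0}
    - {"hand": 50, "x": 0, "y": 0, "z": 0.4, "wx": 0, "wy": 0, "wz": 0}
    - {"hand": 40, "x": 0, "y": 0, "z": 0, "wx": 0, "wy": 0, "wz": 0}
    - {"hand": 30, "x": 0, "y": 0, "z": 0, "wx": 0, "wy": 0, "wz": 0}
    - {"hand": 20, "x": 0, "y": 0, "z": 0, "wx": 0, "wy": 0, "wz": 0}
    - {"hand": 0, "x": 0, "y": 0, "z": 0, "wx": 0, "wy": 0, "wz": 0}
    - {"hand": 0, "x": 0, "y": 0, "z": 0, "wx": 0, "wy": 0, "wz": 0}
    - {"hand": 0, "x": 0, "y": 0, "z": 0, "wx": 0, "wy": 0, "wz": 0}
    - {"hand": 0, "x": 0, "y": 0, "z": 0, "wx": 0, "wy": 0, "wz": 0}

```text
time_s: 5.4
position: [0.5717, -0.2988, 0.0237]
tcp_rot: [[-0.997, 0.083, 0.001], [0.083, 0.997, -0.001], [-0.001, -0.001, -1.0]]
force: [-0.3, -0.2, 2.8]
opening: 0.179
```

Run:
```python
from h import *
from rig import bot
delta(bot.read_state(),[.5705,-.2984,.022],-4.85)
```

```text
pos [ 0.5717 -0.2988  0.0237] yaw 175.24 tilt [ 8.e-04 -7.e-04 -1.e+00] F [-0.29 -0.25  2.78] M [ 0.09  0.01 -0.01] open 15.6 t 5.4
tool units [0.05  0.013 0.068] wz 0.09
```

Emit:
move_arm:
  moves:
    - {"hand": 0, "x": 0, "y": 0, "z": -0.3, "wx": 0, "wy": 0, "wz": 0}
    - {"hand": 0, "x": 0, "y": 0, "z": -0.6, "wx": 0, "wy": 0, "wz": 0}
    - {"hand": 0, "x": 0, "y": 0, "z": -1, "wx": 0, "wy": 0, "wz": 0}
    - {"hand": 0, "x": 0, "y": 0, "z": -1, "wx": 0, "wy": 0, "wz": 1.3}
    - {"hand": 0, "x": 0, "y": 0, "z": -1, "wx": 0, "wy": 0, "wz": 1.3}
    - {"hand": 0, "x": 0, "y": 0, "z": -1, "wx": 0, "wy": 0, "wz": 1.3}
    - {"hand": 0, "x": 0, "y": 0, "z": -1, "wx": 0, "wy": 0, "wz": 1.3}
    - {"hand": 0, "x": 0.1, "y": 0.5, "z": -0.5, "wx": 0, "wy": 0, "wz": 0}
    - {"hand": 0, "x": 0.19, "y": 1, "z": 0, "wx": 0, "wy": 0, "wz": 0}
    - {"hand": 0, "x": 0.19, "y": 1, "z": 0, "wx": 0, "wy": 0, "wz": 0}
    - {"hand": 0, "x": 0.19, "y": 1, "z": 0, "wx": 0, "wy": 0, "wz": 0}
    - {"hand": 0, "x": 0.19, "y": 1, "z": 0, "wx": 0, "wy": 0, "wz": 0}
    - {"hand": 0, "x": 0.19, "y": 1, "z": 0, "wx": 0, "wy": 0, "wz": 0}
    - {"hand": 0, "x": 0.19, "y": 1, "z": 0, "wx": 0, "wy": 0, "wz": 0}
    - {"hand": 0, "x": 0.19, "y": 1, "z": 0, "wx": 0, "wy": 0, "wz": 0}
    - {"hand": 0, "x": 0.19, "y": 1, "z": 0, "wx": 0, "wy": 0, "wz": 0}
    - {"hand": 0, "x": 0.19, "y": 1, "z": 0, "wx": 0, "wy": 0, "wz": 0}
    - {"hand": 0, "x": 0.19, "y": 1, "z": 0, "wx": 0, "wy": 0, "wz": 0}

```text
time_s: 7.2
position: [0.5665, -0.0292, 0.1831]
tcp_rot: [[-0.985, 0.172, -0.001], [0.172, 0.985, 0.001], [0.001, 0.0, -1.0]]
force: [0.6, -0.6, -1.0]
opening: 0.181
```

Emit:
move_arm:
  moves:
    - {"hand": 0, "x": 0.19, "y": 1, "z": 0, "wx": 0, "wy": 0, "wz": 0}
    - {"hand": 0, "x": 0.19, "y": 1, "z": 0, "wx": 0, "wy": 0, "wz": 0}
    - {"hand": 0, "x": 0.19, "y": 1, "z": 0, "wx": 0, "wy": 0, "wz": 0}
    - {"hand": 0, "x": 0.19, "y": 1, "z": 0, "wx": 0, "wy": 0, "wz": 0}
    - {"hand": 0, "x": 0.19, "y": 1, "z": 0, "wx": 0, "wy": 0, "wz": 0}
    - {"hand": 0, "x": 0.19, "y": 1, "z": 0, "wx": 0, "wy": 0, "wz": 0}
    - {"hand": 0, "x": 0.19, "y": 1, "z": 0, "wx": 0, "wy": 0, "wz": 0}
    - {"hand": 0, "x": 0.19, "y": 1, "z": 0, "wx": 0, "wy": 0, "wz": 0}
    - {"hand": 0, "x": 0.1, "y": 0.7, "z": 0, "wx": 0, "wy": 0, "wz": 0}
    - {"hand": 0, "x": 0.1, "y": 0.5, "z": 0, "wx": 0, "wy": 0, "wz": 0}
    - {"hand": 0, "x": 0, "y": 0, "z": 0, "wx": 0, "wy": 0, "wz": 0}
    - {"hand": 0, "x": 0, "y": 0, "z": 0, "wx": 0, "wy": 0, "wz": 0}

```text
time_s: 8.4
position: [0.5648, 0.2023, 0.183]
tcp_rot: [[-0.985, 0.173, -0.0], [0.173, 0.985, -0.001], [0.0, -0.001, -1.0]]
force: [-0.6, -0.8, -0.7]
opening: 0.178
```

Run:
```python
from h import *
from rig import bot,vision
delta(bot.read_state(),[.5643,.203,.0843],-10)
for n in("top","side"):
    c=vision.capture(n);cv2.imwrite(f"pics/{n}1.png",c["image"][:,:,::-1]);np.savez(f"{n}1.npz",**c)
    W=cloud(c);I=c["image"].astype(int)
    org=(I[...,0]>I[...,2]+60)&(I[...,0]>90)
    t=np.hypot(W[...,0]-.563,W[...,1]-.203);Z=W[...,2]
    for lo,hi in((.15,.24),(.18,.203),(.07,.082)):
        p=W[org&(t<.12)&(Z>lo)&(Z<hi)]
        if len(p)>20:print(n,lo,len(p),rect(p),np.percentile(p[:,2],[1,50,99]).round(4))
```

```text
pos [0.5648 0.2023 0.183 ] yaw 170.07 tilt [-4.e-04 -7.e-04 -1.e+00] F [-0.58 -0.77 -0.73] M [ 0.01  0.06 -0.01] open 15.5 t 8.4
tool units [0.023 0.029 3.946] wz 0.07
top 0.15 1985 (array([559.4, 180. ]), 149.7, 77.1, np.float32(-9.88)) [0.1756 0.1793 0.1828]
top 0.18 606 (array([558.9, 179.6]), 149.0, 75.4, np.float32(-9.43)) [0.18   0.1807 0.187 ]
top 0.07 99 (array([512.9, 163.8]), 54.9, 9.4, np.float32(-10.7)) [0.0714 0.0761 0.0801]
side 0.15 2780 (array([563.3, 200.3]), 151.1, 124.1, np.float32(-9.8)) [0.1735 0.178  0.2209]
side 0.18 455 (array([550.9, 191.3]), 92.3, 53.4, np.float32(-32.99)) [0.1804 0.1918 0.2027]
side 0.07 634 (array([563.1, 203. ]), 142.5, 111.0, np.float32(-10.23)) [0.0701 0.0736 0.0765]
```

View pics/side1.png

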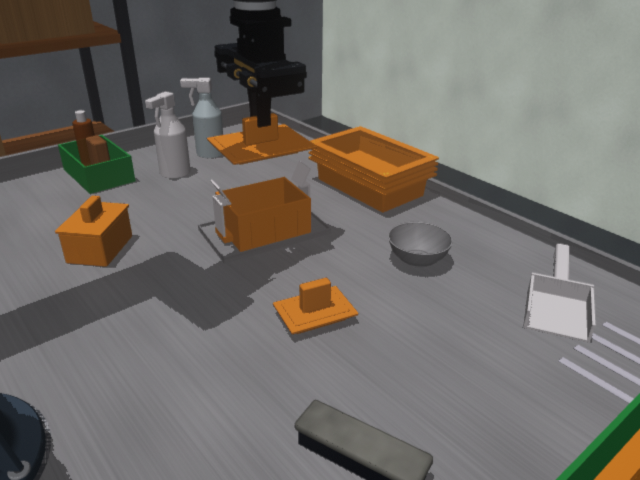

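View pics/top1.png

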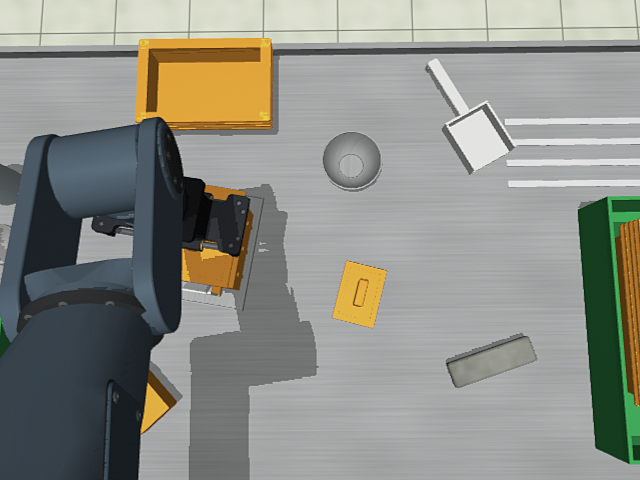

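In the side view the held lid is level and square over the tub at (263,142), about 2 mm short in y. I'll correct that by about 1.5 mm and lower it.

Emit:
move_arm:
  moves:
    - {"hand": 0, "x": 0.03, "y": 0.05, "z": 0.5, "wx": 0, "wy": 0, "wz": 0}
    - {"hand": 0, "x": 0, "y": 0, "z": 0.8, "wx": 0, "wy": 0, "wz": 0}
    - {"hand": 0, "x": 0, "y": 0, "z": 0.7, "wx": 0, "wy": 0, "wz": 0}
    - {"hand": 0, "x": 0, "y": 0, "z": 0.4, "wx": 0, "wy": 0, "wz": 0}
    - {"hand": 0, "x": 0, "y": 0, "z": 0.2, "wx": 0, "wy": 0, "wz": 0}
    - {"hand": 0, "x": 0, "y": 0, "z": 0, "wx": 0, "wy": 0, "wz": 0}
    - {"hand": 0, "x": 0, "y": 0, "z": 0, "wx": 0, "wy": 0, "wz": 0}

```text
time_s: 9.2
position: [0.565, 0.204, 0.1185]
tcp_rot: [[-0.985, 0.173, 0.001], [0.173, 0.985, 0.0], [-0.001, 0.0, -1.0]]
force: [1.3, 0.5, -2.1]
opening: 0.178
```

Run:
```python
from h import *
from rig import bot,vision
delta(bot.read_state(),[.5643,.203,.0843],-10)
c=vision.capture("side");cv2.imwrite("pics/side2.png",cv2.resize(c["image"][100:280,170:360,::-1],None,fx=4,fy=3.3,interpolation=2)[:600,:800])
```

```text
pos [0.565  0.204  0.1185] yaw 170.03 tilt [ 1.1e-03  2.0e-04 -1.0e+00] F [ 1.3   0.51 -2.08] M [ 0.02 -0.01  0.  ] open 15.5 t 9.2
tool units [ 0.023 -0.044  1.368] wz 0.03
```

View pics/side2.png

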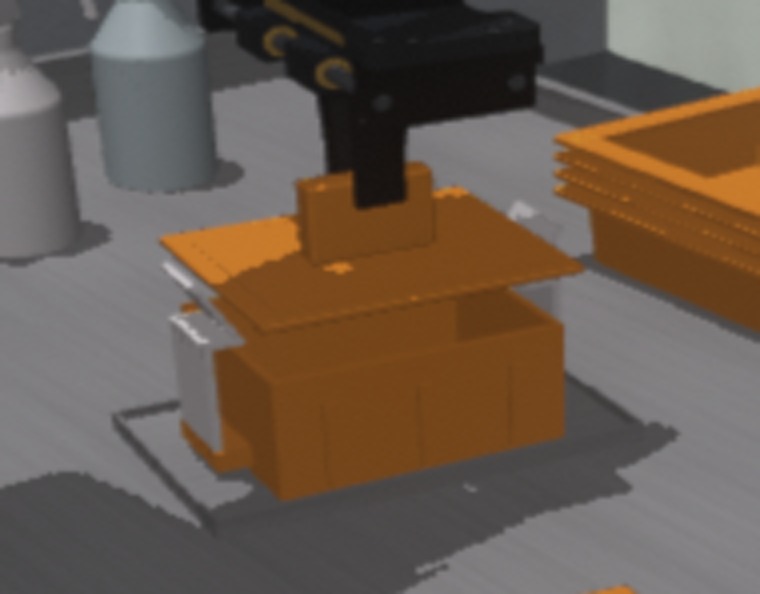

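The lid is between the lead-ins, level and centred. I'll start pressing slowly.

Emit:
move_arm:
  moves:
    - {"hand": 0, "x": 0, "y": 0, "z": 0.2, "wx": 0, "wy": 0, "wz": 0}
    - {"hand": 0, "x": 0, "y": 0, "z": 0.2, "wx": 0, "wy": 0, "wz": 0}
    - {"hand": 0, "x": 0, "y": 0, "z": 0.2, "wx": 0, "wy": 0, "wz": 0}
    - {"hand": 0, "x": 0, "y": 0, "z": 0.1, "wx": 0, "wy": 0, "wz": 0}
    - {"hand": 0, "x": 0, "y": 0, "z": 0, "wx": 0, "wy": 0, "wz": 0}

```text
time_s: 9.75
position: [0.5644, 0.204, 0.1003]
tcp_rot: [[-0.985, 0.173, -0.0], [0.173, 0.985, 0.0], [0.0, 0.0, -1.0]]
force: [-0.4, 0.0, -0.8]
opening: 0.176
```

Emit:
move_arm:
  moves:
    - {"hand": 0, "x": 0, "y": 0, "z": 0.1, "wx": 0, "wy": 0, "wz": 0}
    - {"hand": 0, "x": 0, "y": 0, "z": 0.1, "wx": 0, "wy": 0, "wz": 0}
    - {"hand": 0, "x": 0, "y": 0, "z": 0.1, "wx": 0, "wy": 0, "wz": 0}
    - {"hand": 0, "x": 0, "y": 0, "z": 0.1, "wx": 0, "wy": 0, "wz": 0}
    - {"hand": 0, "x": 0, "y": 0, "z": 0, "wx": 0, "wy": 0, "wz": 0}

```text
time_s: 10.25
position: [0.5627, 0.204, 0.0896]
tcp_rot: [[-0.985, 0.173, -0.004], [0.173, 0.985, -0.0], [0.004, -0.001, -1.0]]
force: [-1.6, 1.2, -0.5]
opening: 0.181
```

Emit:
move_arm:
  moves:
    - {"hand": 0, "x": 0, "y": 0, "z": 0.1, "wx": 0, "wy": 0, "wz": 0}
    - {"hand": 0, "x": 0, "y": 0, "z": 0.1, "wx": 0, "wy": 0, "wz": 0}
    - {"hand": 0, "x": 0, "y": 0, "z": 0, "wx": 0, "wy": 0, "wz": 0}

```text
time_s: 10.55
position: [0.5653, 0.2037, 0.0856]
tcp_rot: [[-0.985, 0.173, 0.001], [0.173, 0.985, -0.0], [-0.001, -0.0, -1.0]]
force: [1.2, -1.8, 2.5]
opening: 0.177
```

```bash
cat > look.py <<'E'
import sys
from h import *
from rig import bot,vision
k=sys.argv[1]
delta(bot.read_state(),[.5643,.203,.0843],-10)
c=vision.capture("side");cv2.imwrite(f"pics/side{k}.png",cv2.resize(c["image"][100:280,170:360,::-1],None,fx=4,fy=3.3,interpolation=2)[:600,:800])
W=cloud(c);I=c["image"].astype(int)
org=(I[...,0]>I[...,2]+60)&(I[...,0]>60)
x,y=W[...,0]-.5628,W[...,1]-.203;a=np.radians(-10)
u=x*np.cos(a)+y*np.sin(a);v=-x*np.sin(a)+y*np.cos(a);Z=W[...,2]
for nm,m in (("+x",(u>.04)&(u<.065)),("-x",(u<-.04)&(u>-.065)),("+y",(v>.03)&(v<.055)),("-y",(v<-.03)&(v>-.055))):
    mm=m&org&(abs(u)<.065)&(abs(v)<.055)&(Z>.06)
    if mm.sum(): print(nm,mm.sum(),np.median(Z[mm]).round(4))
# clips
w=(I.max(-1)-I.min(-1)<25)&(abs(v)<.03)&(Z>.1)&(Z<.125)
for s in(1,-1):
    m=w&(s*u>.06)&(s*u<.12)
    if m.sum():print("clip",s,m.sum(),"u",np.median(u[m]).round(4),np.percentile(u[m],[5,95]).round(4))
E
python3 look.py 3
```

```text
pos [0.5653 0.2037 0.0856] yaw 170.04 tilt [ 1.3e-03 -3.0e-04 -1.0e+00] F [ 1.23 -1.82  2.54] M [-0.05  0.12  0.02] open 15.4 t 10.55
tool units [ 0.033 -0.035  0.051] wz 0.04
+x 382 0.0805
-x 462 0.0804
+y 176 0.0806
-y 871 0.0797
clip 1 153 u 0.0811 [0.0758 0.0863]
clip -1 41 u -0.0854 [-0.0871 -0.0798]
```

View pics/side3.png

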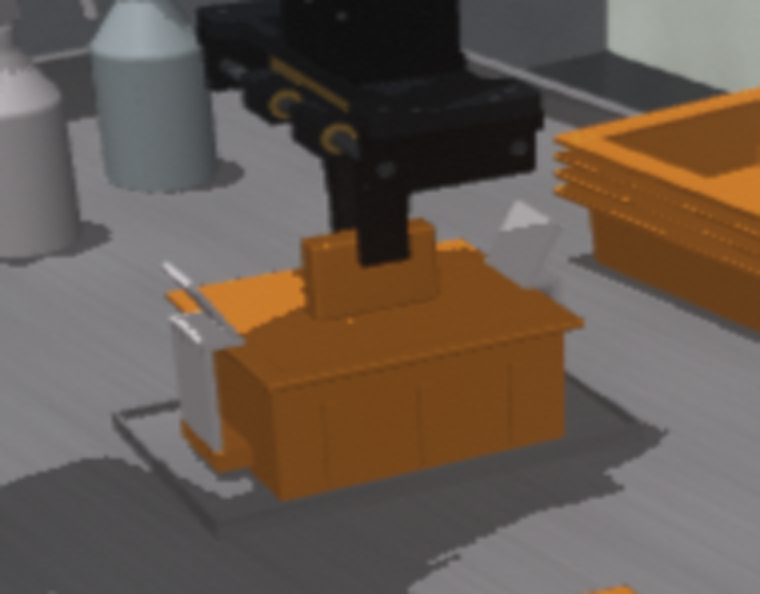

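Both noses appear to be over the plate. I'll press a little further to seat it firmly.

Emit:
move_arm:
  moves:
    - {"hand": 0, "x": 0, "y": 0, "z": 0.08, "wx": 0, "wy": 0, "wz": 0}
    - {"hand": 0, "x": 0, "y": 0, "z": 0.08, "wx": 0, "wy": 0, "wz": 0}
    - {"hand": 0, "x": 0, "y": 0, "z": 0, "wx": 0, "wy": 0, "wz": 0}

```text
time_s: 10.9
position: [0.5655, 0.2037, 0.0853]
tcp_rot: [[-0.985, 0.173, 0.003], [0.173, 0.985, -0.0], [-0.003, 0.0, -1.0]]
force: [-4.8, -3.0, 21.8]
opening: 0.18
```

```bash
python3 look.py 4
```

```text
pos [0.5655 0.2037 0.0853] yaw 170.07 tilt [ 2.8e-03 -4.0e-04 -1.0e+00] F [-4.78 -3.   21.8 ] M [-0.41  1.01  0.03] open 15.7 t 10.9
tool units [ 0.041 -0.037  0.04 ] wz 0.07
+x 389 0.0802
-x 458 0.0802
+y 187 0.0804
-y 879 0.0796
clip 1 156 u 0.0809 [0.0759 0.0853]
clip -1 41 u -0.0855 [-0.0868 -0.079 ]
```

The hard stop at 22 N, with TCP z 0.0853, matches the expected home height of 0.0857 given how the fin was gripped. I'll ease off the load, release and retreat.

Emit:
move_arm:
  moves:
    - {"hand": 0, "x": 0, "y": 0, "z": -0.14, "wx": 0, "wy": 0, "wz": 0}
    - {"hand": 25, "x": 0, "y": 0, "z": 0, "wx": 0, "wy": 0, "wz": 0}
    - {"hand": 50, "x": 0, "y": 0, "z": 0, "wx": 0, "wy": 0, "wz": 0}
    - {"hand": 50, "x": 0, "y": 0, "z": 0, "wx": 0, "wy": 0, "wz": 0}
    - {"hand": 50, "x": 0, "y": 0, "z": 0, "wx": 0, "wy": 0, "wz": 0}
    - {"hand": 50, "x": 0, "y": 0, "z": -0.4, "wx": 0, "wy": 0, "wz": 0}
    - {"hand": 50, "x": 0, "y": 0, "z": -0.8, "wx": 0, "wy": 0, "wz": 0}
    - {"hand": 50, "x": 0, "y": 0, "z": -1, "wx": 0, "wy": 0, "wz": 0}
    - {"hand": 50, "x": 0, "y": 0, "z": -1, "wx": 0, "wy": 0, "wz": 0}
    - {"hand": 50, "x": 0, "y": 0, "z": -1, "wx": 0, "wy": 0, "wz": 0}
    - {"hand": 50, "x": 0, "y": 0, "z": -1, "wx": 0, "wy": 0, "wz": 0}
    - {"hand": 50, "x": 0, "y": -1, "z": 0, "wx": 0, "wy": 0, "wz": 0}
    - {"hand": 50, "x": 0, "y": -1, "z": 0, "wx": 0, "wy": 0, "wz": 0}
    - {"hand": 50, "x": 0, "y": -1, "z": 0, "wx": 0, "wy": 0, "wz": 0}
    - {"hand": 50, "x": 0, "y": -1, "z": 0, "wx": 0, "wy": 0, "wz": 0}
    - {"hand": 50, "x": 0, "y": -1, "z": 0, "wx": 0, "wy": 0, "wz": 0}
    - {"hand": 50, "x": 0, "y": -1, "z": 0, "wx": 0, "wy": 0, "wz": 0}
    - {"hand": 50, "x": 0, "y": -1, "z": 0, "wx": 0, "wy": 0, "wz": 0}
    - {"hand": 50, "x": 0, "y": -1, "z": 0, "wx": 0, "wy": 0, "wz": 0}
    - {"hand": 50, "x": 0, "y": 0, "z": 0, "wx": 0, "wy": 0, "wz": 0}

```text
time_s: 12.95
position: [0.5297, 0.0046, 0.2157]
tcp_rot: [[-0.984, 0.176, 0.001], [0.176, 0.984, -0.001], [-0.001, -0.001, -1.0]]
force: [0.4, -0.1, 0.2]
opening: 0.576
```

```bash
python3 look.py 5
python3 - <<'E'
from h import *
from rig import vision
c=vision.capture("top");cv2.imwrite("pics/top5.png",c["image"][:,:,::-1])
W=cloud(c);t=np.hypot(W[...,0]-.563,W[...,1]-.204);I=c["image"].astype(int)
org=(I[...,0]>I[...,2]+60)&(I[...,0]>90);Z=W[...,2]
for lo,hi in((.07,.09),(.115,.135)):
    p=W[org&(t<.12)&(Z>lo)&(Z<hi)]
    if len(p)>20:print(rect(p),np.median(p[:,2]))
E
```

```text
pos [0.5297 0.0046 0.2157] yaw 169.85 tilt [ 5.e-04 -1.e-03 -1.e+00] F [ 0.45 -0.15  0.24] M [0.08 0.03 0.03] open 50.1 t 12.95
tool units [0.041 8.06  5.247] wz -0.15
+x 371 0.0804
-x 459 0.0804
+y 173 0.0803
-y 867 0.0796
clip 1 152 u 0.0811 [0.0762 0.0858]
clip -1 41 u -0.0852 [-0.0869 -0.0791]
(array([566.6, 217.9]), 157.6, 105.7, np.float32(-15.26)) 0.08205032291474984
(array([564.1, 204.3]), 59.7, 17.4, np.float32(-10.9)) 0.12511431556387542
```

View pics/side5.png

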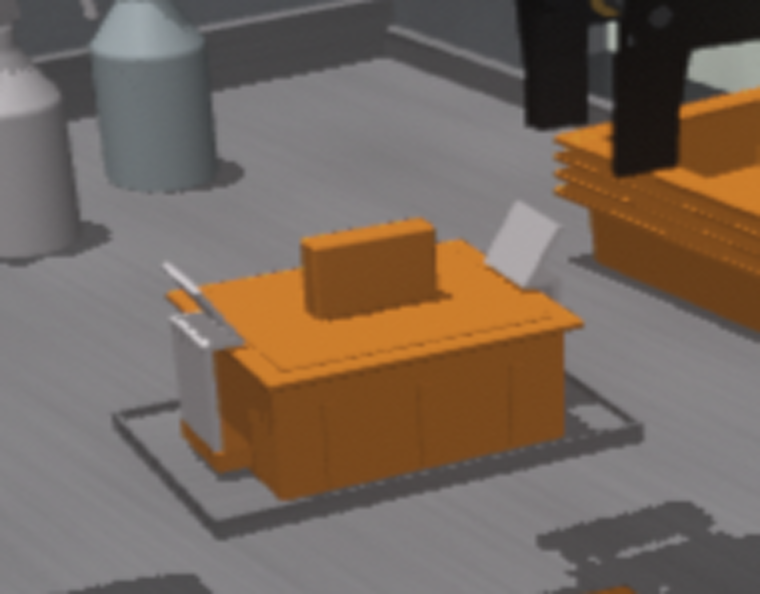

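View pics/top5.png

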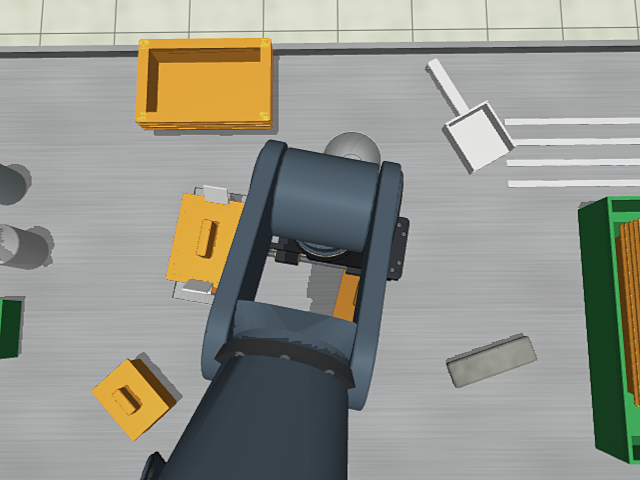

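The lid is level, with its fin top at 0.125 m (0.076 + 0.049 m expected). Both clips are upright over its edges and the robot is clear.

```bash
python3 -c "
from rig import order
print(order.hand_in())"
```

```text
the job is handed in; nothing more can be done
None
```

The larger lid is on the tub, pressed fully home with both clips over its edges. I let go of it, moved the arm clear and handed the job in at about 13 s.

- **Pressing:** I gripped the lid by its fin and pressed straight down. It hit a hard stop at about 22 N, with the tool at 0.0853 m; I expected about 0.0857 m.
- **After release:** The side camera showed the lid level to within about 1 mm. The top camera put the top of the fin at 0.125 m, as expected for a seated lid, and its centre within about 1 mm of the tub's centre. The pictures show both clips upright over the edges.
- **Disagreements:**
  - The two cameras differed by 1–2 mm in absolute position, so I aimed by the lid-to-tub offset, which they agreed on.
  - With the lid held over the tub, the side camera put it about 2 mm off and the arm's own reading said 0.7 mm, so I shifted it about 1.5 mm.
  - The last top-view rectangle fit of the plate was not usable, because the arm partly hid it.
  - My first two move calls were refused for missing keys, and nothing moved.

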